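# Refit the drip-tray grate

### The job

The espresso machine's washed drip tray stands on the counter; refit its two-piece grate. Lay the L-shaped plate flat on the bottom of the tray, and the small rectangular plate flat on the bottom beside it, in the corner that the L leaves open. Leave the longer rectangular plate, which does not fit there, where it lies.

Things in the scene. Friction and masses are not known exactly. Their poses are not given: they have to be found in the camera images.
- tray: Black plastic drip tray, fixed to the counter, open on top. Inner floor 166 (its x) by 126 mm (its y), 3 mm above the counter; walls flare outward 35 degrees and end 15 mm above the counter (mouth 182 x 142, outside 189 x 149 mm). Origin: centre of the underside, z up. The L plate fits either way round (half a turn apart), its long side along the tray's x.
- l_plate_grip (a point): On the lifting fin of the loose L-shaped aluminium plate, 33 mm above its underside; z up. Plate 6 mm thick, 0.2-0.4 kg, lying flat. From this point its outline spans x -59..+91, y -45..+65 mm, less the missing corner (all with x > +7 and y > +13 mm). Grasp the upright fin: 40 mm along x, 12 mm thick along y, centred on this point, top 10 mm above it.
- small_plate_grip (a point): On the fin over the centre of the loose small rectangular aluminium plate, 33 mm above its underside; z up. Plate 74 (its x) by 44 mm (its y), 6 mm thick, 0.08-0.16 kg, lying flat; the same fin (40 mm along x, 12 mm along y, top 10 mm above this point). It fits the corner left open by the L with its x along the tray's x, either way round.
- long_plate_grip (a point): Bystander: on the fin over the centre of a longer rectangular aluminium plate, 33 mm above its underside; z up. Plate 110 (its x) by 60 mm (its y), 6 mm thick, with the same fin; too long for the open corner. Leave it where it lies.
Mind the look-alikes: they are no part of the job. Of the things that look like the tray, take the one that is nearest to the robot's base at the start.

How it is judged:
At the end, for the whole second after the job is handed in: Both the L-shaped and the small plate lie in the tray, flat on its floor (no more than 4 mm above it at the fin and tilted under 0.06 rad), neither on top of the other nor up on a wall; the long plate is within 30 mm of where it began (x of l_plate_grip in the frame of tray between -0.05 and 0.05 m and y of l_plate_grip in the frame of tray between -0.05 and 0.05 m and z of each of l_plate_grip, small_plate_grip in the frame of tray below 0.04 m and angle between each of l_plate_grip, small_plate_grip's own z axis and vertical below 0.06 rad and x of small_plate_grip in the frame of tray between -0.08 and 0.08 m and y of small_plate_grip in the frame of tray between -0.06 and 0.06 m and distance of long_plate_grip from where it was at the start of the episode below 0.03 m); the robot touches nothing.
It fails at once if the long plate is moved by more than 30 mm (distance of long_plate_grip from where it was at the start of the episode above 0.03 m).
It also fails if it takes over 50 s, if anything falls off the work surface, if the arm or the gripper's body presses on something with over 40 N, if the wrist force passes 120 N, or if a joint passes its speed limit or range.

### The arm

A 6-joint arm with a two-finger parallel gripper is mounted at the origin on the work surface. World frame = base frame: x ahead of the robot, y to its left, z up, the work surface at z = 0. Lengths are in m, angles in rad, forces in N, time in s.
With the tool pointing down it reaches from about 0.25 to 0.725 m from the base axis. Payload 4 kg.
Tool frame: the origin (TCP) lies on the front face of the gripper's body, between the roots of the fingers; the fingertips stand 73 mm ahead of it and the grasp point (between the pads) lies 54 mm ahead of it; z points along the fingers, y is the line along which they close (so a half turn about z gives the same grasp; the last joint's range is limited). The gripper opens to 85 mm and grips with 20 to 120 N. Pads are 22 mm wide; open, the fingers measure 114 mm over their backs; the gripper's body (76 mm by 85 mm) begins 54 mm behind the grasp point. The pads swing forward as they close: fully open they stand 13 mm farther back than shut.
Start: joints at [1.262, 0.241, 0.005, 1.335, 0, 1.571], TCP at [0.152, 0.476, 0.304] pointing down, gripper open.
Joint ranges: [-2.72, 2.72], [-1.05, 1.87], [-1.09, 1.28], [-1.99, 2.15], [-1.42, 1.44], [-3.14, 3.14]. Speed limits (rad/s): [2.79, 2.79, 3.14, 3.14, 3.14, 3.14].

### API

Orientations are given as a unit quaternion [x, y, z, w].
In Python, from workcell import bot gives the robot as it stands. The module is installed in compiled form; this text tells all that it offers.
- The arm moves only by the tool step_arm, never from a script. Its argument "rows" is a list of rows, each a list of 2 entries, a list of its own where there are three numbers: the shift along the tool's x, y, z in mm, then the turn about the tool's z in degrees. A call has 1 to 12 rows; each row is the pose to reach, as a shift and turn from the pose commanded when the call began, along the tool's axes at that moment; what a row does not reach only later rows make up. A row lasts 1/8 s, in which the tool goes at most 62.5 mm and 10.7 degrees, less where a joint would pass 70% of its speed; a pose out of reach is approached as far as the arm can. A call with a gripper value outside its range is refused whole. "claw" is the gripper's target within -1 to 1 (shut at 1, half-way at 0, fully open at -1), set as the call begins (left out, the last holds). The fingers move at their own pace and stop on an object; the grip force is fixed at half the most. Time passes only in rows, so rows that repeat a pose let the fingers close. It gives the time, the measured TCP pose, the force, the opening and the grip force at its end, in the units of the state.
- bot.get_obs(): the state, without advancing time (a new reading comes with each control period).
- bot.camera(name): name is "scene" or "top" or "wrist"; returns (picture, depth): 420x560x3 uint8, red, green, blue; 420x560 float32, m along the optical axis (not along the pixel's ray), 0 where there is no reading.
- bot.camera_params(name): a dict with "fx", "fy", "cx", "cy" (pixels), "D" ([k1, k2, p1, p2, k3] as OpenCV has them; the pictures are not rectified), "pose" (4x4, takes a point from camera to world coordinates). Camera axes: x right, y up, looking along -z (the intrinsics and any distortion apply to the point x, -y, -z); pixel columns grow to the right and rows downward; lengths in m; the calibration is good to about 2 mm. A picture is of the moment at which its call begins: read the wrist's pose just before it. camera_params takes no time and is no camera call; for the wrist camera it gives the pose at the moment of the call.
- bot.job_done(): hands the job in; it is judged then, once.
Trained networks look in the newest picture that a camera, given by its name, has taken for a name from the list of things; names that differ only in an ending like _2 or _b are one class to them, and where a whole thing is asked for, a point or a joint stands for the part that bears it (a point fixed in the world has none). Each returns a list of dicts, best first, with "score" (0 to 1); they miss things now and then, are a little off and sometimes report something else, mostly with a low value. They report only what shows in the picture. A call takes as long as a camera call. They do not tell look-alikes from the thing itself.
- bot.trace(target, camera): "pixels" (420x560 bool, what is visible of it) and "uv" ([column, row] in pixels, amid what is visible of it).
The state is a dict: "clock": time; "joint_pos": joint angles; "joint_vel": joint speeds; "tau": joint torques, N m; "eef_pos": TCP position; "tool_rot": TCP orientation; "ft_force": force on the tool from outside, world axes, zero at the start; "ft_torque": the same for the moment, N m; "grip_width": finger opening in m; "grasp_force": force on a finger pad.
Only numpy, scipy, OpenCV 4.12 (cv2) and the standard library are available. Lean on these libraries where they do the work, as an engineer would, in place of code of your own. Each camera call takes 0.05 s, during which the arm holds its last target. There are 200 camera calls.

## Working session

There is one attempt and no reset: what is moved stays moved. The work goes in short steps, Python scripts to look and compute and a tool call to move; the robot and the scene stay as the last step left them, time stands still between calls to the robot, and variables do not carry over. Pictures are saved under pics/ and viewed, at most 10 in all, crops included, and the job is handed in when it is done.

Besides the shell and the picture viewer there is one more tool, called after "Emit:" by a JSON object that holds its "method" and its "body". step_arm: Moves the arm, as the interface text tells. Its arguments: {"type":"object","properties":{"rows":{"type":"array"},"claw":{"type":"number"}},"required":["rows"]}

```bash
mkdir -p pics
cat > h.py <<'E'
import numpy as np, cv2
from workcell import bot
def cloud(cam, depth):
    p=bot.camera_params(cam); h,w=depth.shape
    u,v=np.meshgrid(np.arange(w),np.arange(h))
    K=np.array([[p['fx'],0,p['cx']],[0,p['fy'],p['cy']],[0,0,1.]])
    n=cv2.undistortPoints(np.stack([u,v],-1).reshape(-1,1,2).astype(float),K,np.array(p['D'],float)).reshape(h,w,2)
    P=np.stack([n[...,0]*depth,-n[...,1]*depth,-depth,np.ones_like(depth)],-1)
    W=(P@np.array(p['pose']).T)[...,:3]; W[depth==0]=np.nan
    return W
E
python3 - <<'E'
from h import *
o=bot.get_obs(); print(o['clock'],o['eef_pos'],o['tool_rot'],o['grip_width'])
for cam in ['top','scene']:
    im,d=bot.camera(cam); W=cloud(cam,d); np.savez(cam+'.npz',im=im,W=W)
    cv2.imwrite(f'pics/{cam}0.png',im[...,::-1])
    for t in ['tray','l_plate_grip','small_plate_grip','long_plate_grip']:
        for r in bot.trace(t,cam):
            m=r['pixels']; q=W[m]; q=q[~np.isnan(q[:,0])]
            print(cam,t,round(r['score'],2),np.round(r['uv']),m.sum(),np.round(np.median(q,0),3) if len(q) else None, np.round(q[:,2].max(),3) if len(q) else None)
print(bot.get_obs()['clock'])
E
```

```text
0.0 [0.15181903 0.47587412 0.303022  ] [ 1.53813668e-01  9.88099319e-01 -1.03313346e-03 -1.55271800e-04] 0.08582782794976898
top tray 0.8 [290. 212.] 2196 [0.557 0.    0.003] 0.02
top tray 0.63 [406. 170.] 2059 [ 0.745 -0.424  0.003] 0.022
top tray 0.62 [127. 218.] 2342 [0.534 0.563 0.003] 0.02
top l_plate_grip 0.87 [208. 226.] 976 [0.509 0.284 0.006] 0.049
top small_plate_grip 0.59 [364. 202.] 242 [ 0.6   -0.268  0.007] 0.049
top long_plate_grip 0.81 [370. 246.] 559 [ 0.451 -0.278  0.006] 0.049
scene tray 0.74 [122. 152.] 2008 [ 0.748 -0.425  0.003] 0.018
scene tray 0.71 [421. 322.] 4365 [0.534 0.563 0.004] 0.02
scene l_plate_grip 0.73 [344. 250.] 1467 [0.514 0.299 0.006] 0.047
scene small_plate_grip 0.72 [192. 152.] 273 [ 0.607 -0.263  0.007] 0.047
scene long_plate_grip 0.65 [226. 131.] 458 [ 0.458 -0.273  0.006] 0.046
0.5
```

View pics/top0.png

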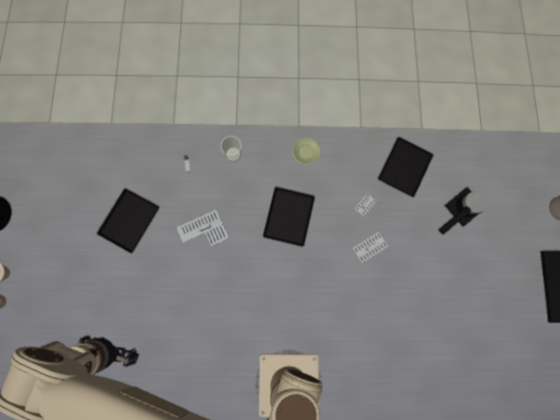

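View pics/scene0.png

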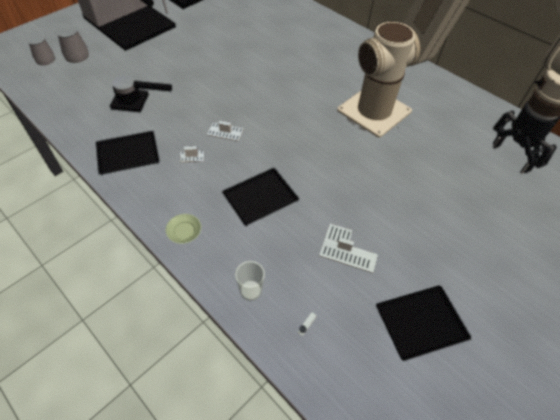

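Tray candidates in the top picture: (290,212), which is nearest the base at 0.56 m; (406,170) at 0.86 m; (127,218) at 0.78 m; and (555,285), by the machine. I choose (290,212). The L plate is at (208,226), the small plate at (364,202), and the longer bystander plate at (370,246).

```bash
cat >> h.py <<'E'
def toplane(cam,uv,z,p=None):
    p=p or bot.camera_params(cam); K=np.array([[p['fx'],0,p['cx']],[0,p['fy'],p['cy']],[0,0,1.]])
    n=cv2.undistortPoints(np.asarray(uv,float).reshape(-1,1,2),K,np.array(p['D'],float)).reshape(-1,2)
    T=np.array(p['pose']); r=np.c_[n[:,0],-n[:,1],-np.ones(len(n))]@T[:3,:3].T
    s=(z-T[2,3])/r[:,2]; return (T[:3,3]+r*s[:,None])[:,:2]
def rect(cam,mask,z,p=None):
    v,u=np.nonzero(mask); q=toplane(cam,np.c_[u,v],z,p).astype(np.float32)*1000
    (c,s,a)=cv2.minAreaRect(q); 
    if s[0]<s[1]: s=s[::-1]; a+=90
    return np.array(c)/1000,s,(a+90)%180-90,q/1000   # long-axis angle, deg
E
python3 - <<'E'
from h import *
im,_=bot.camera('top')
for t in ['tray','l_plate_grip','small_plate_grip','long_plate_grip']:
    r=bot.trace(t,'top')[0]; c,s,a,q=rect('top',r['pixels'],.015 if t=='tray' else .006)
    print(t,r['uv'],c.round(3),np.round(s),round(a,1), q.mean(0).round(3))
W=np.load('top.npz')['W']
for n,(u,v) in dict(l=(208,226),s=(364,202),g=(370,246)).items():
    w=W[v-25:v+25,u-25:u+25].reshape(-1,3); f=w[(w[:,2]>.03)&(w[:,2]<.06)]; print(n,len(f),f.mean(0).round(3))
    
T=np.linalg.inv
p=bot.camera_params('wrist'); o=bot.get_obs()
P=np.array(p['pose']); print(P.round(3),p['fx'],p['fy'])
crop=im[130:270,170:410]; cv2.imwrite('pics/crop1.png',cv2.resize(crop,None,fx=3.3,fy=3.3,interpolation=cv2.INTER_CUBIC)[...,::-1])
E
```

```text
tray [126.6, 218.6] [0.535 0.559] [189. 154.] -26.7 [0.533 0.56 ]
l_plate_grip [205.5, 228.4] [0.497 0.303] [156. 113.] -64.5 [0.511 0.298]
small_plate_grip [362.4, 205.9] [ 0.602 -0.27 ] [77. 45.] -41.9 [ 0.602 -0.269]
long_plate_grip [369.5, 246.0] [ 0.452 -0.282] [111.  61.] -59.2 [ 0.452 -0.281]
l 48 [0.512 0.291 0.041]
s 46 [ 0.604 -0.269  0.042]
g 46 [ 0.453 -0.281  0.042]
[[ 0.304 -0.913 -0.274  0.082]
 [ 0.953  0.29   0.089  0.497]
 [-0.001 -0.288  0.958  0.375]
 [ 0.     0.     0.     1.   ]] 325.31154844217195 325.31154844217195
```

View pics/crop1.png

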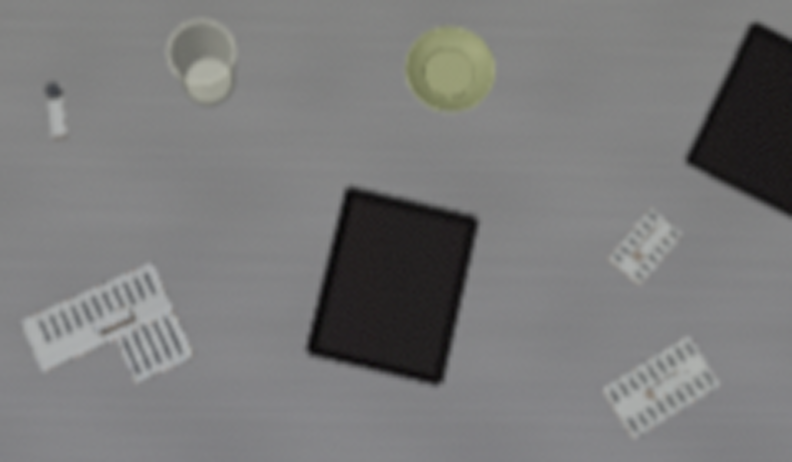

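The crop shows the chosen tray centred at crop (395,285), the L at (105,322) with its leg toward the robot, the small plate at (645,245) and the long plate at (660,387). The L's yaw is about 115.5°. Next I hover over the L.

Emit:
{"method": "step_arm", "body": {"rows": [[[-40, -7, 10], 5], [[-95, -16, 20], 12], [[-150, -25, 35], 20], [[-205, -34, 50], 27], [[-260, -44, 60], 34], [[-315, -53, 70], 41], [[-365, -61, 80], 47], [[-399, -67, 80], 47], [[-399, -67, 80], 47], [[-399, -67, 80], 47]], "claw": -1}}

```text
clock: 2.0
eef_pos: [0.5113, 0.2913, 0.2237]
tool_rot: [0.535, 0.845, -0.0, -0.0]
ft_force: [0.0, 0.3, 0.2]
grip_width: 0.0852
grasp_force: 0.0
```

```bash
cat >> h.py <<'E'
from scipy.spatial.transform import Rotation as Ro
def plan(xy,z,yaw):  # shift mm & turn deg for TCP to xy,z with tool-x at world yaw (mod 180)
    o=bot.get_obs(); R=Ro.from_quat(o['tool_rot']).as_matrix()
    d=R.T@(np.array([*xy,z])-o['eef_pos'])*1000
    cur=np.degrees(np.arctan2(R[1,0],R[0,0])); t=(cur-yaw+90)%180-90
    print('clock',o['clock'],'tcp',np.round(o['eef_pos'],4),'yaw',cur.round(1),'tilt',R[:,2].round(3),'shift',d.round(1),'turn',round(t,1),'j',np.round(o['joint_pos'],2))
def fin(W,c,rad=.05,lo=.036,hi=.055):
    m=(np.hypot(W[...,0]-c[0],W[...,1]-c[1])<rad)&(W[...,2]>lo)&(W[...,2]<hi)
    q=W[m].astype(np.float32); (cc,s,a)=cv2.minAreaRect(q[:,:2]*1000)
    if s[0]<s[1]: s=s[::-1]; a+=90
    print('fin',len(q),np.array(cc).round(1),np.round(s,1),'long axis',round((a+90)%180-90,1),'z',np.median(q[:,2]).round(4)); return m
E
python3 - <<'E'
from h import *
p=bot.camera_params('wrist'); im,d=bot.camera('wrist'); W=cloud('wrist',d); cv2.imwrite('pics/w1.png',im[...,::-1])
fin(W,(.512,.291))
for r in bot.trace('l_plate_grip','wrist'):
    c,s,a,q=rect('wrist',r['pixels'],.006,p); print(r['score'],c.round(4),np.round(s),a)
im,_=bot.camera('top')
for r in bot.trace('tray','top'):
    c,s,a,q=rect('top',r['pixels'],.015); print('tray',c.round(4),np.round(s),round(a,2))
plan((.512,.292),.087,115.5)
E
```

```text
fin 738 [510.9 289.4] [40.  11.9] long axis -64.3 z 0.0445
0.94 [0.4957 0.299 ] [153. 113.] -64.16672134399414
tray [0.5572 0.0007] [187. 147.] -13.32
tray [0.5348 0.5605] [192. 154.] -25.49
tray [ 0.7423 -0.4193] [191. 151.] -27.93
clock 2.2 tcp [0.5108 0.292  0.2242] yaw 115.4 tilt [ 0.  0. -1.] shift [ -0.6   1.  137.2] turn -0.1 j [0.52 0.46 0.11 1.22 0.   1.65]
```

View pics/w1.png

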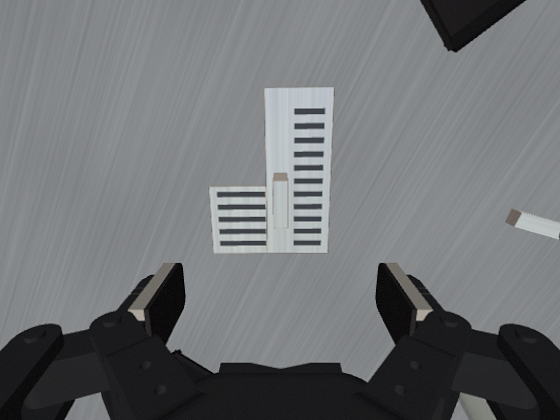

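The picture shows the L with its fin at (280,200) between the open fingers. Descend and grip.

Emit:
{"method": "step_arm", "body": {"rows": [[[-2.5, -1, 30], -0.3], [[-2.5, -1, 70], -0.3], [[-2.5, -1, 110], -0.3], [[-2.5, -1, 130], -0.3], [[-2.5, -1, 136], -0.3], [[-2.5, -1, 136], -0.3]]}}

```text
clock: 2.95
eef_pos: [0.5118, 0.2891, 0.0884]
tool_rot: [0.533, 0.846, 0.0, 0.0]
ft_force: [0.0, 0.7, -0.2]
grip_width: 0.0855
grasp_force: 0.0
```

Emit:
{"method": "step_arm", "body": {"rows": [[[0, 0, 0], 0], [[0, 0, 0], 0], [[0, 0, 0], 0], [[0, 0, 0], 0], [[0, 0, 0], 0], [[0, 0, 0], 0], [[0, 0, 0], 0], [[0, 0, 0], 0]], "claw": 1}}

```text
clock: 3.95
eef_pos: [0.5122, 0.2887, 0.0884]
tool_rot: [0.533, 0.846, 0.0, 0.0]
ft_force: [-0.5, -1.3, 6.2]
grip_width: 0.0111
grasp_force: 59.9
```

Emit:
{"method": "step_arm", "body": {"rows": [[[0, 0, -20], 0], [[0, 0, -50], 0], [[0, 0, -80], 0], [[0, 0, -95], 0], [[0, 0, -100], 0], [[0, 0, -100], 0]]}}

```text
clock: 4.7
eef_pos: [0.5114, 0.2883, 0.1869]
tool_rot: [0.533, 0.846, -0.001, -0.0]
ft_force: [0.7, 0.5, -3.8]
grip_width: 0.0109
grasp_force: 59.0
```

Run:
```python
from h import *
o=bot.get_obs(); print(o['grip_width'],o['grasp_force'],o['ft_force'])
p=bot.camera_params('wrist'); im,d=bot.camera('wrist'); W=cloud('wrist',d); cv2.imwrite('pics/w2.png',im[...,::-1])
for r in bot.trace('l_plate_grip','wrist'):
    m=r['pixels']; z=W[m][:,2]; R=Ro.from_quat(o['tool_rot']).as_matrix()
    q=W[m]; q=q[(q[:,2]<.125)&(q[:,2]>.08)]; L=(q-o['eef_pos'])@R*1000
    A=np.c_[L[:,:2],np.ones(len(L))]; k=np.linalg.lstsq(A,L[:,2],rcond=None)[0]
    c,s,a=cv2.minAreaRect(L[:,:2].astype(np.float32)); print(r['score'],'tool-frame rect',np.round(c,1),np.round(s,1),a,'plane',k)
ang=np.radians(166.7); e=np.array([np.cos(ang),np.sin(ang)]); f=np.array([-e[1],e[0]])
t=np.array([.5572,.0007]); target=t+e*(-.019)+f*(-.012); print(target)
plan(target,.2,166.7)
```

```text
0.010900095248667035 59.04010891914368 [ 0.6586135   0.45724612 -3.76290691]
0.65 tool-frame rect [ 17.2 -10.8] [150.2 110.1] 0.30068260431289673 plane [ 4.96065464e-03 -9.28265004e-04  8.11557180e+01]
[0.578451  0.0080072]
clock 4.8 tcp [0.5112 0.2882 0.1864] yaw 115.6 tilt [-0.002 -0.001 -1.   ] shift [-281.7  -60.5  -13.4] turn -51.1 j [0.51 0.48 0.05 1.14 0.   1.64]
```

Held level at the expected offset. Carry to the tray.

Emit:
{"method": "step_arm", "body": {"rows": [[[-20, -4, -10], -5], [[-65, -14, -20], -13], [[-115, -25, -30], -22], [[-165, -36, -30], -31], [[-215, -46, -30], -40], [[-255, -55, -30], -47], [[-277, -60, -30], -51], [[-282, -60, -30], -51], [[-282, -60, -30], -51], [[-282, -60, -30], -51]]}}

```text
clock: 6.05
eef_pos: [0.5794, 0.0095, 0.2176]
tool_rot: [0.116, 0.993, 0.0, -0.0]
ft_force: [0.0, 0.6, -4.0]
grip_width: 0.0109
grasp_force: 59.0
```

Run:
```python
from h import *
p=bot.camera_params('wrist'); im,d=bot.camera('wrist'); W=cloud('wrist',d); cv2.imwrite('pics/w3.png',im[...,::-1])
for r in bot.trace('tray','wrist'):
    c,s,a,q=rect('wrist',r['pixels'],.015,p); print(r['score'],c.round(4),np.round(s),a)
ang=np.radians(166.7); e=np.array([np.cos(ang),np.sin(ang)]); f=np.array([-e[1],e[0]])
t=np.array([.5572,.0007]); target=t+e*(-.018)+f*(-.012); print(target)
plan(target,.0915,166.7)
```

```text
0.62 [0.5381 0.0015] [151. 144.] -12.930076599121094
[0.57747782 0.00823725]
clock 6.15 tcp [0.5795 0.0095 0.2178] yaw 166.7 tilt [-0.  0. -1.] shift [  1.6  -1.7 126.3] turn -0.0 j [0.02 0.45 0.07 1.2  0.   0.25]
```

View pics/w3.png

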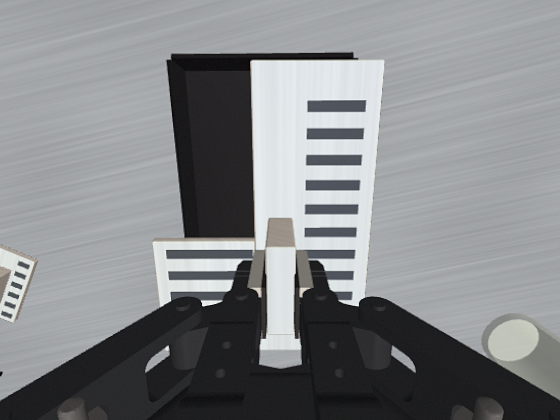

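The picture shows the L over the tray with the tray's open corner at left (215,150). A quick check of the tray centre against the visible rim edges.

Run:
```python
from h import *
p=bot.camera_params('wrist'); bot.camera('wrist'); r=bot.trace('tray','wrist')[0]
c,s,a,q=rect('wrist',r['pixels'],.015,p)
for A in (166.3,166.7,167.1):
    ang=np.radians(A); e=np.array([np.cos(ang),np.sin(ang)]); f=np.array([-e[1],e[0]])
    L=(q-[.5572,.0007])@np.c_[e,f]*1000
    # per-row left extents and near extents
    l=[(x,L[abs(L[:,0]-x)<2,1].max().round(1)) for x in (-20,10,40,70,90)]
    n=[(y,L[abs(L[:,1]-y)<2,0].max().round(1)) for y in (-50,-20,10,40,65)]
    print(A,l,n)
```

```text
166.3 [(-20, np.float64(74.7)), (10, np.float64(75.0)), (40, np.float64(76.3)), (70, np.float64(76.7)), (90, np.float64(74.8))] [(-50, np.float64(94.5)), (-20, np.float64(94.3)), (10, np.float64(94.8)), (40, np.float64(93.1)), (65, np.float64(93.5))]
166.7 [(-20, np.float64(74.8)), (10, np.float64(74.9)), (40, np.float64(76.0)), (70, np.float64(76.2)), (90, np.float64(75.1))] [(-50, np.float64(94.1)), (-20, np.float64(94.2)), (10, np.float64(94.8)), (40, np.float64(93.4)), (65, np.float64(93.9))]
167.1 [(-20, np.float64(74.4)), (10, np.float64(75.0)), (40, np.float64(75.7)), (70, np.float64(75.7)), (90, np.float64(74.5))] [(-50, np.float64(93.8)), (-20, np.float64(94.0)), (10, np.float64(94.9)), (40, np.float64(93.6)), (65, np.float64(94.4))]
```

Emit:
{"method": "step_arm", "body": {"rows": [[[0.5, -1, 30], 0], [[0.5, -1, 70], 0], [[0.5, -1, 100], 0], [[0.5, -1, 115], 0], [[0.5, -1, 121], 0], [[0.5, -1, 125], 0], [[0.5, -1, 126], 0], [[0.5, -1, 126], 0]]}}

```text
clock: 7.25
eef_pos: [0.5795, 0.0075, 0.0927]
tool_rot: [0.117, 0.993, 0.0, 0.001]
ft_force: [-0.2, -0.4, -3.1]
grip_width: 0.0109
grasp_force: 58.8
```

Emit:
{"method": "step_arm", "body": {"rows": [[[0, 0, 0], 0], [[0, 0, 0], 0], [[0, 0, 0], 0], [[0, 0, 0], 0]], "claw": -0.3}}

```text
clock: 7.75
eef_pos: [0.5791, 0.0075, 0.0921]
tool_rot: [0.117, 0.993, 0.0, 0.0]
ft_force: [-0.0, -0.3, 0.8]
grip_width: 0.0555
grasp_force: 0.0
```

Emit:
{"method": "step_arm", "body": {"rows": [[[0, 0, -15], 0], [[0, 0, -50], 0], [[0, 0, -100], 0], [[0, 0, -125], 0], [[0, 0, -130], 0], [[0, 0, -130], 0]]}}

```text
clock: 8.5
eef_pos: [0.5787, 0.0075, 0.2218]
tool_rot: [0.117, 0.993, -0.0, -0.0]
ft_force: [0.2, -1.2, -1.4]
grip_width: 0.0553
grasp_force: 0.0
```

```bash
cat > chk.py <<'E'
from h import *
p=bot.camera_params('wrist'); im,d=bot.camera('wrist'); W=cloud('wrist',d)
ang=np.radians(166.7); e=np.array([np.cos(ang),np.sin(ang)]); f=np.array([-e[1],e[0]]); t=np.array([.5572,.0007])
for n in ['l_plate_grip','small_plate_grip']:
  for r in bot.trace(n,'wrist'):
    q=W[r['pixels']]; q=q[(q[:,2]<.025)]
    if len(q)<200: continue
    L=np.c_[(q[:,:2]-t)@np.c_[e,f],q[:,2]]*1000
    c,s,a=cv2.minAreaRect(L[:,:2].astype(np.float32))
    k=np.linalg.lstsq(np.c_[L[:,:2],np.ones(len(L))],L[:,2],rcond=None)[0]
    print(n,r['score'],'in tray mm',np.round(c,1),np.round(s,1),round(a,2),'min',L[:,:2].min(0).round(1),'max',L[:,:2].max(0).round(1),'slopes,z0',k.round(3))
E
python3 - <<'E'
from chk import *
cv2.imwrite('pics/w4.png',im[...,::-1])
plan((.604,-.2695),.2,138.1)
E
```

```text
small_plate_grip 0.56 in tray mm [-107.4  251.6] [40.6 77. ] 65.31 min [-149.4  218.9] max [-64.9 268.9] slopes,z0 [  0.024   0.101 -14.017]
clock 8.65 tcp [0.578  0.0075 0.2202] yaw 166.6 tilt [-0.003 -0.    -1.   ] shift [ -89.5 -263.4   20.1] turn 28.5 j [0.01 0.44 0.07 1.2  0.   0.25]
```

View pics/w4.png

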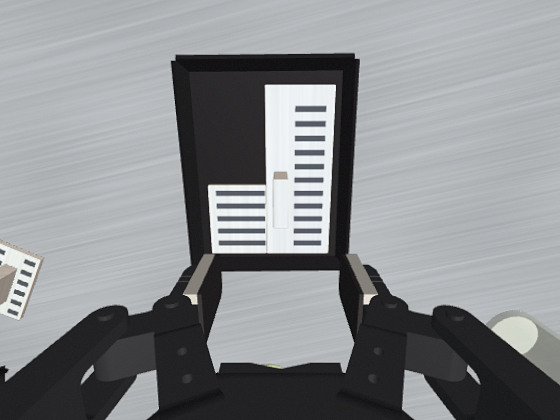

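The L lies flat in the tray with the open corner at (230,125). First measure it from this picture, without moving.

Run:
```python
from h import *
im=cv2.imread('pics/w4.png'); m=np.zeros(im.shape[:2],np.uint8); m[76:254,196:346]=1
g=((im.min(2)>120)&(m>0)).astype(np.uint8)
c,s,a,q=rect('wrist',g,.009)
ang=np.radians(166.7); e=np.array([np.cos(ang),np.sin(ang)]); f=np.array([-e[1],e[0]]); t=np.array([.5572,.0007])
L=((q-t)@np.c_[e,f]*1000).astype(np.float32); print(cv2.minAreaRect(L),L.min(0),L.max(0))
```

```text
((-0.6413726806640625, 0.21342086791992188), (109.97515869140625, 149.59652709960938), 89.94359588623047) [-75.43569  -54.764057] [74.12804  55.266582]
```

Emit:
{"method": "step_arm", "body": {"rows": [[[-10, -30, 0], 4], [[-28, -82, 5], 10], [[-46, -137, 10], 16], [[-64, -190, 15], 22], [[-80, -236, 20], 27], [[-88, -260, 20], 28], [[-90, -263, 20], 28], [[-90, -263, 20], 28], [[-90, -263, 20], 28]], "claw": -1}}

```text
clock: 9.78
eef_pos: [0.6056, -0.2677, 0.2017]
tool_rot: [0.353, 0.936, 0.0, -0.0]
ft_force: [0.6, -0.2, -0.0]
grip_width: 0.0854
grasp_force: 0.0
```

Run:
```python
from h import *
p=bot.camera_params('wrist'); im,d=bot.camera('wrist'); W=cloud('wrist',d); cv2.imwrite('pics/w5.png',im[...,::-1])
fin(W,(.604,-.2695))
for r in bot.trace('small_plate_grip','wrist'):
    c,s,a,q=rect('wrist',r['pixels'],.006,p); print(r['score'],c.round(4),np.round(s),a)
plan((.604,-.2695),.088,138.1)
```

```text
fin 879 [ 602.9 -272.8] [40.3 11.9] long axis -41.2 z 0.0445
0.78 [ 0.6029 -0.2729] [74. 44.] -41.18045425415039
clock 9.875 tcp [ 0.6058 -0.2678  0.2021] yaw 138.7 tilt [ 0.  0. -1.] shift [  0.2  -2.5 114.1] turn 0.6 j [-0.42  0.62  0.32  1.27  0.    0.3 ]
```

L is centred to within 1 mm. Grasp the small plate.

Emit:
{"method": "step_arm", "body": {"rows": [[[-1, -5.5, 30], 0], [[-1, -5.5, 70], 0], [[-1, -5.5, 100], 0], [[-1, -5.5, 111], 0], [[-1, -5.5, 114], 0], [[-1, -5.5, 114], 0]]}}

```text
clock: 10.62
eef_pos: [0.6036, -0.2741, 0.0893]
tool_rot: [0.353, 0.936, -0.0, 0.001]
ft_force: [-0.2, -0.0, 0.8]
grip_width: 0.0855
grasp_force: 0.0
```

Emit:
{"method": "step_arm", "body": {"rows": [[[0, 0, 0], 0], [[0, 0, 0], 0], [[0, 0, 0], 0], [[0, 0, 0], 0], [[0, 0, 0], 0], [[0, 0, 0], 0], [[0, 0, 0], 0], [[0, 0, 0], 0]], "claw": 1}}

```text
clock: 11.62
eef_pos: [0.603, -0.2741, 0.0883]
tool_rot: [0.353, 0.935, -0.0, 0.0]
ft_force: [0.1, -0.3, 3.1]
grip_width: 0.0111
grasp_force: 60.2
```

Emit:
{"method": "step_arm", "body": {"rows": [[[0, 0, -20], 0], [[0, 0, -60], 0], [[0, 0, -100], 0], [[0, 0, -125], 0], [[0, 0, -130], 0], [[0, 0, -130], 0]]}}

```text
clock: 12.38
eef_pos: [0.6022, -0.2738, 0.2166]
tool_rot: [0.353, 0.935, 0.0, -0.001]
ft_force: [-0.6, 0.4, -1.7]
grip_width: 0.0111
grasp_force: 59.7
```

Run:
```python
from h import *
o=bot.get_obs(); print(o['grip_width'],o['grasp_force'],o['ft_force'])
p=bot.camera_params('wrist'); im,d=bot.camera('wrist'); W=cloud('wrist',d)
for r in bot.trace('small_plate_grip','wrist'):
    R=Ro.from_quat(o['tool_rot']).as_matrix()
    q=W[r['pixels']]; L=(q-o['eef_pos'])@R*1000; L=L[(L[:,2]>75)&(L[:,2]<90)]
    if len(L)<200: continue
    k=np.linalg.lstsq(np.c_[L[:,:2],np.ones(len(L))],L[:,2],rcond=None)[0]
    print(r['score'],cv2.minAreaRect(L[:,:2].astype(np.float32)),'plane',k.round(3))
ang=np.radians(166.7); e=np.array([np.cos(ang),np.sin(ang)]); f=np.array([-e[1],e[0]]); t=np.array([.5572,.0007])
tg=t+e*.037+f*.033; print(tg); plan(tg,.215,166.7)
```

```text
0.011115640177132412 59.68759775161743 [-0.55185534  0.43573712 -1.66577866]
0.86 ((17.935396194458008, -1.1638431549072266), (41.63863754272461, 44.458580017089844), 0.1683601588010788) plane [9.0000e-03 0.0000e+00 8.1374e+01]
[ 0.51360074 -0.02290306]
clock 12.475 tcp [ 0.6018 -0.2736  0.2156] yaw 138.6 tilt [-0.004  0.002 -1.   ] shift [232.  129.8   1.3] turn -28.1 j [-0.43  0.61  0.34  1.3  -0.    0.3 ]
```

Emit:
{"method": "step_arm", "body": {"rows": [[[20, 11, 0], -3], [[62, 35, 0], -9], [[108, 60, 0], -14], [[154, 86, 0], -20], [[200, 112, 0], -25], [[226, 126, 0], -28], [[231, 130, 0], -28], [[231, 130, 0], -28], [[231, 130, 0], -28]]}}

```text
clock: 13.6
eef_pos: [0.5157, -0.0247, 0.2175]
tool_rot: [0.117, 0.993, -0.0, -0.0]
ft_force: [0.2, -0.1, -1.9]
grip_width: 0.0113
grasp_force: 59.7
```

Run:
```python
from h import *
plan((.5136,-.0229),.0915,166.7)
im,d=bot.camera('wrist'); cv2.imwrite('pics/w6.png',im[...,::-1])
```

```text
clock 13.6 tcp [ 0.5157 -0.0247  0.2175] yaw 166.5 tilt [-0. -0. -1.] shift [  2.4   1.3 126. ] turn -0.2 j [-0.05  0.33 -0.11  1.13 -0.    0.19]
```

View pics/w6.png

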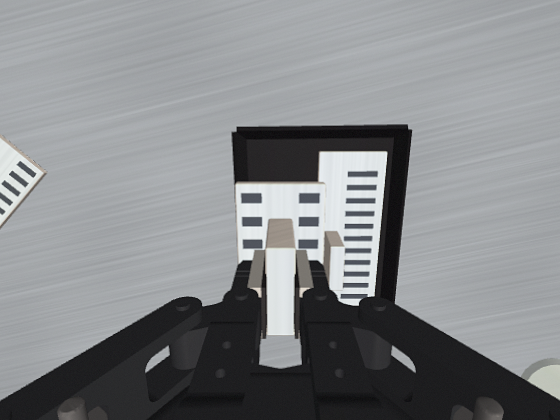

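The picture shows the small plate over the open corner at (280,220), left of the L. Lower, release and retreat.

Emit:
{"method": "step_arm", "body": {"rows": [[[1.5, 2, 30], 0], [[1.5, 2, 70], 0], [[1.5, 2, 100], 0], [[1.5, 2, 115], 0], [[1.5, 2, 121], 0], [[1.5, 2, 125], 0], [[1.5, 2, 126], 0], [[1.5, 2, 126], 0]]}}

```text
clock: 14.65
eef_pos: [0.5149, -0.0214, 0.0926]
tool_rot: [0.117, 0.993, 0.0, 0.001]
ft_force: [-0.1, 0.4, -1.7]
grip_width: 0.0108
grasp_force: 59.7
```

Emit:
{"method": "step_arm", "body": {"rows": [[[0, 0, 0], 0], [[0, 0, 0], 0], [[0, 0, 0], 0], [[0, 0, 0], 0]], "claw": 0.1}}

```text
clock: 15.15
eef_pos: [0.5144, -0.0214, 0.092]
tool_rot: [0.117, 0.993, 0.0, 0.0]
ft_force: [-0.7, -0.1, -0.3]
grip_width: 0.0383
grasp_force: 0.0
```

Emit:
{"method": "step_arm", "body": {"rows": [[[0, 0, -15], 0], [[0, 0, -50], 0], [[0, 0, -100], 0], [[0, 0, -135], 0], [[0, 0, -140], 0], [[0, 0, -140], 0], [[0, 0, -140], 0]]}}

```text
clock: 16.02
eef_pos: [0.5134, -0.0214, 0.2305]
tool_rot: [0.117, 0.993, -0.0, -0.001]
ft_force: [0.7, 0.3, -0.1]
grip_width: 0.0385
grasp_force: 0.0
```

Run:
```python
from chk import *
cv2.imwrite('pics/w7.png',im[...,::-1])
q=W[(W[...,2]>.03)&(W[...,2]<.06)&(np.hypot(W[...,0]-t[0],W[...,1]-t[1])<.1)]; print('fin z max',np.percentile(q[:,2],[50,95]))
L=np.concatenate([(W[...,:2]-t)@np.c_[e,f],W[...,2:]],-1)*1000
for n,(x0,x1,y0,y1) in dict(L=(10,65,-45,-10),small=(5,70,15,50)).items():
    m=(L[...,0]>x0)&(L[...,0]<x1)&(L[...,1]>y0)&(L[...,1]<y1)&(L[...,2]<20)&(im.min(2)>120)
    s=L[m]; print(n,len(s),np.linalg.lstsq(np.c_[s[:,:2],np.ones(len(s))],s[:,2],rcond=None)[0].round(3),np.median(s[:,2]))
```

```text
l_plate_grip 0.82 in tray mm [-3.3 -0.4] [113.7 154.3] 89.61 min [-80.4 -57.6] max [73.6 56.6] slopes,z0 [-3.0000e-03 -2.0000e-03  1.0316e+01]
small_plate_grip 0.92 in tray mm [36.6 33.7] [76.2 45. ] 0.96 min [-1.6 11.4] max [74.5 56.6] slopes,z0 [ 2.0000e-03 -2.0000e-03  1.0397e+01]
fin z max [0.0469736  0.04817801]
L 1806 [ 1.0000e-03 -1.0000e-03  1.0156e+01] 10.175840539501408
small 1319 [4.0000e-03 1.0000e-03 1.0204e+01] 10.295485192316711
```

View pics/w7.png

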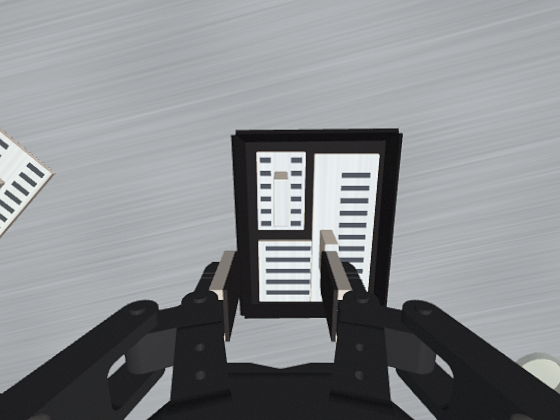

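Both plates lie flat on the tray floor: the small one at (280,190), the L at (345,220), with a gap between them. The long plate has not been touched. Hand in.

```bash
python3 -c "
from workcell import bot
print(bot.job_done())"
```

```text
the job is handed in; nothing more can be done
None
```

The L plate and the small plate both lie flat on the floor of the tray nearest the base, with a gap between them; the arm never went near the long plate, and I handed the job in at about 16 s (no verdict was returned).

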